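Turn the stamp carousel to the round stamp

ROBOT

A 7-joint arm with a two-finger parallel gripper is mounted at the origin on a cart in front of the work surface, level with it; the furniture and walls round the work are solid. World frame = base frame: x ahead of the robot, y to its left, z up, the work surface at z = 0. Lengths are in mm, angles in rad, forces in N, time in s.
With the tool pointing down it reaches from about 350 to 900 mm from the base axis. Payload 7.2 kg.
Tool frame: the origin (TCP) lies on the centre line of the jaws, within the pads' length; the fingertips stand 11 mm ahead of it and the grasp point (between the pads) lies 8 mm behind it; z points along the fingers, y is the direction in which the jaws open and shut (so a half turn about z gives the same grasp; the last joint's range is limited). The gripper opens to 88 mm and grips with 3 to 60 N. Pads are 20 mm wide; open, the fingers measure 115 mm over their backs; the gripper's body (75 mm by 178 mm) begins 61 mm behind the grasp point.
Start: joints at [-1.388, 0.411, -0.013, 1.596, 0.006, 1.134, -0.082], TCP at [155.121, 605.447, 233.653] pointing down, gripper open.
Joint ranges: [-2.95, 2.95], [-0.29, 1.99], [-1.47, 1.44], [0.14, 2.54], [-1.03, 4.17], [0.13, 1.85], [-2.86, 2.86]. Speed limits (rad/s): [2.39, 2.39, 3.01, 3.01, 3.14, 3.14, 3.14].

INTERFACE

Orientations are given as a unit quaternion [x, y, z, w].
In Python, from bench import get_obs, grab_frame, calibration, finish_job gives the robot as it stands.
- The arm moves only by the shell command python3 -m creep 'ROWS' [FORCE]. ROWS is JSON, a list of rows, each a list of 7 numbers: the turn, a rotation vector about the world's x, y, z in units of 5 degrees (1.0 is 5 degrees), then the shift along the world's x, y, z in units of 40 mm (1.0 is 40 mm), then the closure, from 0 (fully open) to 1 (shut). A call has 1 to 10 rows; each row is the pose to reach, as a shift and turn from the pose commanded when the call began; what a row does not reach only later rows make up. A row lasts 1/10 s, in which the tool goes at most 50 mm and 8.59 degrees, less where a joint would pass 70% of its speed; a pose out of reach is approached as far as the arm can. A call with a gripper value outside its range is refused whole. The fingers move at their own pace and stop on an object; FORCE is the grip in N (left out, the last holds). Time passes only in rows, so rows that repeat a pose let the fingers close. It gives the time, the measured TCP pose, the force and the opening at its end, in the units of the state.
- get_obs(): the state, without advancing time (a new reading comes with each control period).
- grab_frame(name): name is "scene" or "top" or "wrist"; returns (picture, depth): 400x640x3 uint8, blue, green, red; 400x640 float32, mm along the optical axis (not along the pixel's ray), 0 where there is no reading.
- calibration(name): a dict with "K" (3x3 intrinsics, pixels), "eye" and "attitude" of the camera in the world; the wrist camera has in their place "hand_eye" (4x4, takes a point from camera to tool coordinates, whose origin is the TCP and whose axes are the flange's). Camera axes: x right, y up, looking along -z (the intrinsics and any distortion apply to the point x, -y, -z); pixel columns grow to the right and rows downward; lengths in mm; the calibration is good to about 2 mm. A picture is of the moment at which its call begins: read the wrist's pose just before it. calibration takes no time and is no camera call.
- finish_job(): hands the job in, once; it reports no verdict.
The state is a dict: "time_s": time; "q": joint angles; "joint_vel": joint speeds; "joint_efforts": joint torques, N m; "eef_pos": TCP position; "orientation": TCP orientation; "contact_force": force on the tool from outside, world axes, zero at the start; "moment": the same for the moment, N m; "gripper_width": finger opening in mm.
Only numpy, scipy, OpenCV 4.12 (cv2) and the standard library are available. Lean on these libraries where they do the work, as an engineer would, in place of code of your own. Each camera call takes 0.05 s, during which the arm holds its last target.

TASK

Turn the stamp carousel on the desk until the round stamp hangs straight over the tongue that sticks out of its foot, so that its arm lies in line with the tongue. Do it by gently pushing an arm round with a fingertip: do not touch the stamps, do not spin the carousel fast, and do not lift, shove or tip it. Pinch nothing, leave the other things where they are, and take the hand away at the end.

Things in the scene. Friction and masses are not known exactly. Their poses are not given: they have to be found in the camera images.
- stand: stamp carousel, loose on the desk, 1.0 to 1.6 kg. Its foot is a dark steel disc of 140 mm diameter, up to 18 mm high, with one tongue; a thin post carries the turning head (see head). Origin: centre of the foot's underside, on the upright axis of turning. Its -x axis points along the tongue
- tongue (a point): point on the top of the tongue of the foot (26 mm wide, 10 mm high, reaching 138 mm from the axis), 125 mm from the axis
- round_arm (a point): point on the centre line of the arm that carries the round stamp, 110 mm from the axis, 125 mm above the desk. All six arms are alike: 10 mm wide, 10 mm high (120 to 130 mm above the desk), reaching 115 mm from the axis; from 90 mm outward they are bare, with no stamp beneath, free to be pushed from either side
- head (a joint): angle of the head in rad: a hub of 48 mm diameter (top at 140 mm) with six level straight arms 60 degrees apart. Grows counter-clockwise seen from above; 0 (or any whole turn) when the round stamp is over the tongue. It turns both ways, no stop in reach, with light friction (0.06 N m), and stays where it is left
- stamps: the six wooden stamps, one fixed under each arm, centred 64 mm from the axis, 28 to 120 mm above the desk: five have narrow rectangular bases (18 mm by 30 to 40 mm, long side across the arm), one has a round base of 50 mm and a ball grip. They turn with the head; origin on the axis at desk height
- glass_mug: bystander: glass mug, 73 x 103 x 92 mm, origin at the centre of its underside
- usb_stick: bystander: USB stick lying beside the carousel, 18 x 55 x 8 mm, origin at the centre of its underside
- sticky_notes: bystander: pad of sticky notes, 76 x 76 x 22 mm, origin at the centre of its underside
- mobile: bystander: mobile phone lying flat, 147 x 72 x 9 mm, origin at the centre of its underside
- ink_pad: bystander: closed ink pad, 75 x 113 x 17 mm, origin at the centre of its underside

How it is judged:
By the outcome, as a careful person would: the job done as asked, in the order asked, and still so for the second after the job is handed in, with the robot touching nothing.
It also fails if it takes over 38 s, if anything falls off the work surface, if the arm or the gripper's body presses on something with over 40 N, if the wrist force passes 120 N, or if a joint passes its speed limit or range.

## Working session

There is one attempt and no reset: what is moved stays moved. The work goes in short steps, Python scripts to look and compute and a shell command to move; the robot and the scene stay as the last step left them, time stands still between calls to the robot, and variables do not carry over. Pictures are saved under pics/ and viewed, and the job is handed in when it is done.

```bash
mkdir -p pics; cat > h.py <<'E'
from bench import *
import numpy as np, cv2
E
python3 - <<'E'
from h import *
s=get_obs();print({k:np.round(v,3).tolist() for k,v in s.items()})
for n in("scene","top"):
    p,d=grab_frame(n);cv2.imwrite(f"pics/{n}0.png",p);np.save(f"pics/{n}0.npy",d)
    c=calibration(n);print(n,{k:np.round(v,4).tolist() for k,v in c.items() if not isinstance(v,str)})
E
```

```text
{'time_s': 0.0, 'q': [-1.388, 0.412, -0.013, 1.597, 0.006, 1.134, -0.082], 'joint_vel': [-0.0, 0.001, 0.001, -0.001, -0.001, 0.001, -0.001], 'joint_efforts': [-0.001, -58.796, 0.641, -29.109, -0.054, 0.018, 0.0], 'eef_pos': [155.017, 604.976, 232.808], 'orientation': [0.125, 0.992, -0.001, -0.0], 'contact_force': [0.704, 0.35, -0.036], 'moment': [-0.022, 0.021, 0.038], 'gripper_width': 87.712}
scene {'K': [[404.3089, 0.0, 317.6099], [0.0, 404.3089, 197.3506], [0.0, 0.0, 1.0]], 'eye': [-207.2108, -568.8248, 910.1148], 'attitude': [0.3859, -0.1788, -0.3597, 0.8305]}
top {'K': [[465.4705, 0.0, 327.4443], [0.0, 465.4705, 201.2224], [0.0, 0.0, 1.0]], 'eye': [391.2706, 69.3466, 1230.4666], 'attitude': [0.0496, -0.0406, -0.7054, 0.7059]}
```

View pics/top0.png

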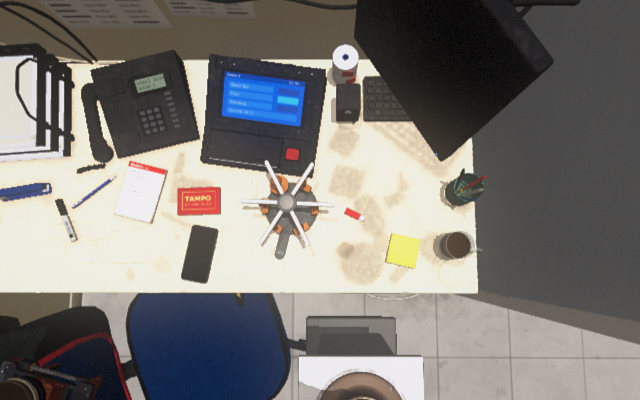

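View pics/scene0.png

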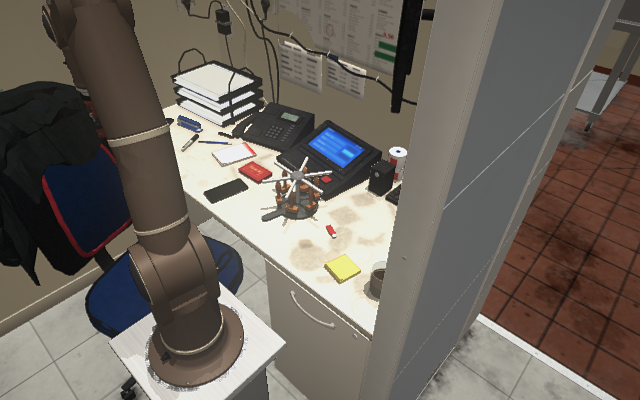

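```bash
cat >> h.py <<'E'
from scipy.spatial.transform import Rotation as R
def ray(n,u,v):
    c=calibration(n);K=np.array(c["K"]);Rm=R.from_quat(c["attitude"]).as_matrix()
    d=np.array([(u-K[0,2])/K[0,0],-(v-K[1,2])/K[1,1],-1.]);return np.array(c["eye"],float),Rm@d
def onz(n,u,v,z):
    e,d=ray(n,u,v);return e+d*(z-e[2])/d[2]
def dep(n,u,v,D):
    e,d=ray(n,u,v);return e+d*D[int(round(v)),int(round(u))]
def proj(n,P):
    c=calibration(n);K=np.array(c["K"]);Rm=R.from_quat(c["attitude"]).as_matrix()
    q=Rm.T@(np.array(P,float)-np.array(c["eye"]));return K[0,2]+K[0,0]*q[0]/-q[2],K[1,2]+K[1,1]*q[1]/q[2]
E
python3 - <<'E'
from h import *
c=calibration("top");print(c.keys())
p=cv2.imread("pics/top0.png");cv2.imwrite("pics/topz.png",cv2.resize(p[145:270,225:375],None,fx=5,fy=4.8*5/4.8,interpolation=cv2.INTER_CUBIC)[:600])
p=cv2.imread("pics/scene0.png");cv2.imwrite("pics/scz.png",cv2.resize(p[145:245,245:365],None,fx=6,fy=6,interpolation=cv2.INTER_CUBIC))
E
```

```text
dict_keys(['K', 'eye', 'attitude'])
```

View pics/topz.png

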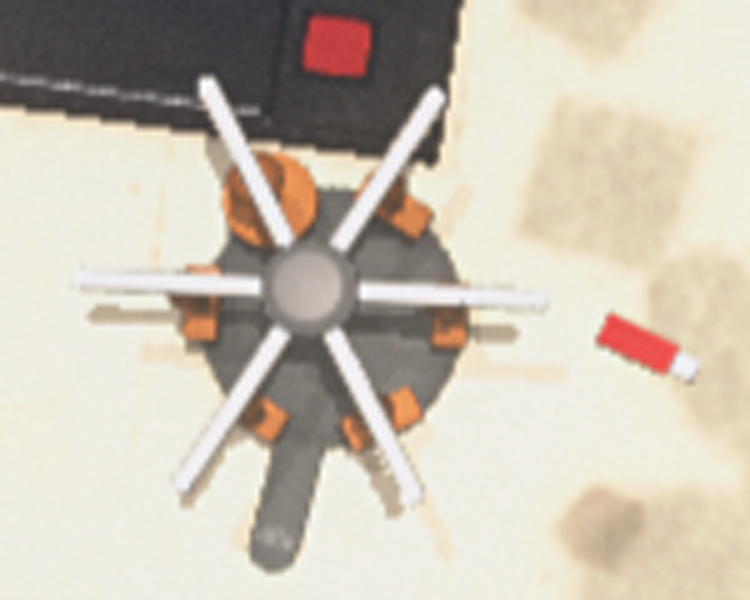

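View pics/scz.png

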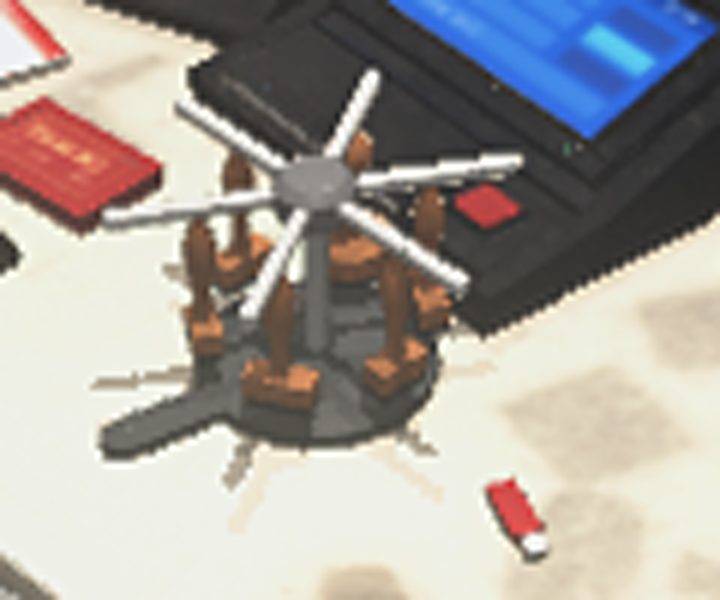

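```bash
python3 - <<'E'
from h import *
z=lambda a,b:(225+(a-2)/5,145+(b-2)/5)
h=onz("top",*z(312,283),140);print("hub",h.round(1))
tips=[(207,83),(435,95),(543,300),(413,497),(183,486),(80,279)]
for t in tips:
    q=onz("top",*z(*t),130);d=q[:2]-h[:2];print(q.round(1),np.hypot(*d).round(1),np.degrees(np.arctan2(d[1],d[0])).round(1))
for t in[(272,548),(270,566)]:
    q=onz("top",*z(*t),10);d=q[:2]-h[:2];print("tongue",q.round(1),np.hypot(*d).round(1),np.degrees(np.arctan2(d[1],d[0])).round(1))
# colour: foot disc; tongue edges
D=np.load("pics/top0.npy");p=cv2.imread("pics/top0.png");
H,W=D.shape;c=calibration("top")
uu,vv=np.meshgrid(np.arange(W),np.arange(H))
K=np.array(c["K"]);Rm=R.from_quat(c["attitude"]).as_matrix()
P=np.stack([(uu-K[0,2])/K[0,0]*D,-(vv-K[1,2])/K[1,1]*D,-D],-1)@Rm.T+np.array(c["eye"])
r=np.hypot(P[...,0]-h[0],P[...,1]-h[1])
for lo,hi in[(132,150)]:
    m=(P[...,2]>lo)&(P[...,2]<hi)&(r<30);print("hub depth",m.sum(),P[m].mean(0).round(1))
m=(P[...,2]>112)&(P[...,2]<138)&(r>40)&(r<125)
a=np.degrees(np.arctan2(P[...,1]-h[1],P[...,0]-h[0]))[m];print("armphase",(np.degrees(np.angle(np.exp(6j*np.radians(a)).mean()))/6).round(2),m.sum(),P[m][:,2].mean())
g=p.max(-1).astype(int);sat=g-p.min(-1)
m=(r>80)&(r<140)&(g<140)&(sat<30)&(P[...,2]>3)&(P[...,2]<20)&(P[...,0]<h[0])
a=np.degrees(np.arctan2(P[...,1]-h[1],P[...,0]-h[0]));print("tongue",m.sum(),P[m].mean(0).round(1),a[m].mean())
m=(r>75)&(r<260)&(P[...,2]>25)
from collections import Counter
for lo in range(-180,180,15):
    k=(a>=lo)&(a<lo+15)&(r>120)&(r<260);print(lo,P[k][:,2].max().round(),end="; ")
print()
e=get_obs();print(calibration("wrist"))
E
```

```text
hub [531.3 179.  140. ]
[630. 232. 130.] 112.0 28.2
[624.  121.8 130. ] 108.9 -31.7
[524.4  69.8 130. ] 109.5 -93.6
[430.9 131.1 130. ] 111.3 -154.5
[436.  239.8 130. ] 113.1 147.5
[534.6 291.1 130. ] 112.1 88.3
tongue [408.6 211.3  10. ] 126.9 165.3
tongue [399.3 212.2  10. ] 136.1 165.9
hub depth 276 [529.1 180.7 137.1]
armphase 27.49 841 128.52392309894785
tongue 163 [430.1 205.5   9.9] 165.33042219351935
-180 7.0; -165 6.0; -150 1230.0; -135 7.0; -120 8.0; -105 14.0; -90 7.0; -75 810.0; -60 775.0; -45 9.0; -30 80.0; -15 92.0; 0 92.0; 15 81.0; 30 71.0; 45 50.0; 60 38.0; 75 24.0; 90 23.0; 105 16.0; 120 14.0; 135 7.0; 150 15.0; 165 15.0; 
{'K': array([[330.86878147,   0.        , 313.82783158],
       [  0.        , 330.86878147, 204.15098772],
       [  0.        ,   0.        ,   1.        ]]), 'hand_eye': array([[ 4.66586357e-04,  9.54670112e-01,  2.97665516e-01,
         8.24740056e+01],
       [ 9.99999888e-01, -4.70553647e-04, -5.83299067e-05,
         3.57244432e-01],
       [ 8.43817756e-05,  2.97665510e-01, -9.54670224e-01,
        -1.51445542e+02],
       [ 0.00000000e+00,  0.00000000e+00,  0.00000000e+00,
         1.00000000e+00]])}
```

```bash
python3 -m creep '[[0,0,0,1,-0.8,0,1],[0,0,0,2,-1.6,0,1],[0,0,0,3,-2.4,0,1],[0,0,0,4,-3.1,0,1],[0,0,0,5,-3.9,0,1],[0,0,0,6,-4.7,0,1],[0,0,0,7,-5.4,0,1],[0,0,0,8,-6.2,0,1],[0,0,0,9,-6.9,0,1],[0,0,0,9.5,-7.3,0,1]]' 5
python3 -m creep '[[0,0,0,0.5,-0.4,0,1],[0,0,0,1,-0.8,0,1],[0,0,0,1.1,-0.85,0,1],[0,0,0,1.1,-0.85,0,1]]'
python3 - <<'E'
from h import *
for n in("wrist","top"):
    p,d=grab_frame(n);cv2.imwrite(f"pics/{n}1.png",p)
print({k:np.round(v,3).tolist() for k,v in get_obs().items() if k in("eef_pos","q","gripper_width","orientation","time_s")})
E
```

```text
time_s: 1.1
eef_pos: [538.2, 309.6, 233.3]
orientation: [0.127, 0.992, -0.001, 0.001]
contact_force: [0.3, 0.8, 0.1]
gripper_width: 11.7
time_s: 1.5
eef_pos: [579.2, 279.0, 233.1]
orientation: [0.126, 0.992, -0.0, -0.0]
contact_force: [-0.5, 0.9, 1.2]
gripper_width: 0.5
{'time_s': 1.6, 'q': [-0.651, 0.442, 0.176, 1.56, -0.083, 1.147, 0.864], 'eef_pos': [577.911, 280.815, 233.326], 'orientation': [0.124, 0.992, 0.0, -0.001], 'gripper_width': 0.856}
```

View pics/wrist1.png

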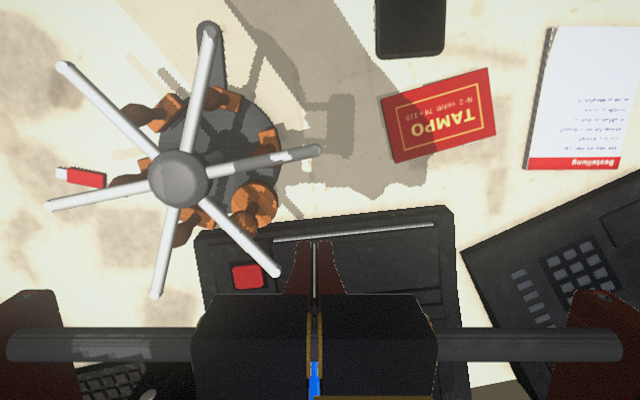

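View pics/top1.png

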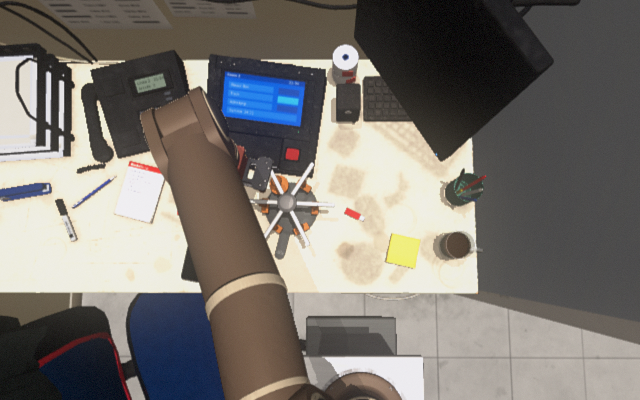

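```bash
cat >> h.py <<'E'
def wz(u,v,z,s=None):
    s=s or get_obs();c=calibration("wrist");K=np.array(c["K"]);T=np.array(c["hand_eye"])
    d=np.array([(u-K[0,2])/K[0,0],-(v-K[1,2])/K[1,1],-1.]);Rt=R.from_quat(s["orientation"]).as_matrix()
    e=Rt@T[:3,3]+np.array(s["eef_pos"]);d=Rt@T[:3,:3]@d;return e+d*(z-e[2])/d[2]
def rep(pts,tong=None,hub=None,z=130):
    h=wz(*hub,140);print("hub",h.round(1))
    for t in pts:
        q=wz(*t,z);d=q[:2]-h[:2];print(q.round(1),np.hypot(*d).round(1),np.degrees(np.arctan2(d[1],d[0])).round(1))
    if tong:
        q=wz(*tong,10);d=q[:2]-h[:2];print("tongue",q.round(1),np.hypot(*d).round(1),np.degrees(np.arctan2(d[1],d[0])).round(1))
E
python3 - <<'E'
from h import *
rep([(278,273),(318,150),(208,30),(62,67),(50,206),(156,294)],(207,25),(180,177))
E
```

```text
hub [526.2 190.  140. ]
[627.6 236.7 130. ] 111.6 24.7
[533.5 295.8 130. ] 106.0 86.0
[434.3 242.  130. ] 105.5 150.5
[431.2 132.8 130. ] 110.9 -149.0
[524.  75. 130.] 115.0 -91.1
[621.  126.8 130. ] 113.9 -33.7
tongue [399.7 214.6  10. ] 128.9 169.0
```

```bash
python3 -m creep '[[0,0,0,0,0,-0.5,1],[0,0,0,0,0,-1,1],[0,0,0,0,0,-1.5,1],[0,0,0,0,0,-2,1],[0,0,0,0,0,-2.5,1],[0,0,0,0,0,-2.8,1],[0,0,0,0,0,-2.8,1],[0,0,0,0,0,-2.8,1]]'
python3 - <<'E'
from h import *
p,d=grab_frame("wrist");cv2.imwrite("pics/wrist2.png",p)
C=np.array([529.4,182.5]);a0=None
L=101;
# plan: TCP so that arm centre line at angle th (tool rectangle 20 x 27, fixed yaw 75.6)
def pos(th):
    t=np.radians(th);r=np.array([np.cos(t),np.sin(t)]);n=np.array([-r[1],r[0]])
    x=np.radians(165.6);X=np.array([np.cos(x),np.sin(x)]);Y=np.array([X[1],-X[0]])
    ext=10*abs(X@n)+13.5*abs(Y@n)+5
    return C+L*r-ext*n
prev=np.array(get_obs()["eef_pos"][:2]);print(prev)
for th in [87.6,105,125,145,165,185,205,220,226.3]:
    q=pos(th);print(th,q.round(1),((q-prev)/40).round(2));prev=q
E
```

```text
time_s: 2.4
eef_pos: [579.0, 280.2, 122.2]
orientation: [0.125, 0.992, 0.0, 0.0]
contact_force: [0.7, 1.3, 0.5]
gripper_width: 0.6
[579.37874468 280.14990567]
87.6 [551.2 282.7] [-0.7   0.06]
105 [522.9 285.3] [-0.71  0.07]
125 [489.3 277.7] [-0.84 -0.19]
145 [458.8 257.8] [-0.76 -0.5 ]
165 [436.7 226.6] [-0.55 -0.78]
185 [426.9 194.7] [-0.24 -0.8 ]
205 [428.7 159.6] [ 0.04 -0.88]
220 [438.5 133.7] [ 0.25 -0.65]
226.3 [444.9 123.5] [ 0.16 -0.25]
```

View pics/wrist2.png

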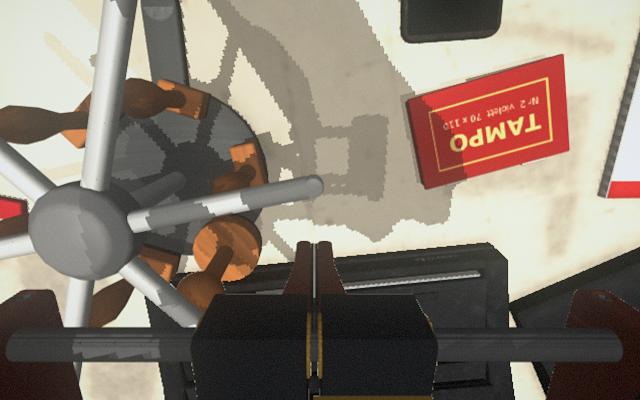

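```bash
python3 -m creep '[[0,0,0,-0.1,0.01,0,1],[0,0,0,-0.2,0.02,0,1],[0,0,0,-0.3,0.03,0,1],[0,0,0,-0.4,0.04,0,1],[0,0,0,-0.5,0.05,0,1],[0,0,0,-0.6,0.05,0,1],[0,0,0,-0.7,0.06,0,1],[0,0,0,-0.8,0.07,0,1],[0,0,0,-0.9,0.08,0,1],[0,0,0,-1.0,0.09,0,1]]'
python3 - <<'E'
from h import *
p,d=grab_frame("wrist");cv2.imwrite("pics/wrist3.png",p);print(get_obs()["eef_pos"])
E
```

```text
time_s: 3.45
eef_pos: [538.9, 283.0, 121.7]
orientation: [0.125, 0.992, -0.0, 0.0]
contact_force: [0.5, -1.4, -0.2]
gripper_width: 0.4
[538.17611323 283.22300631 121.60956494]
```

View pics/wrist3.png

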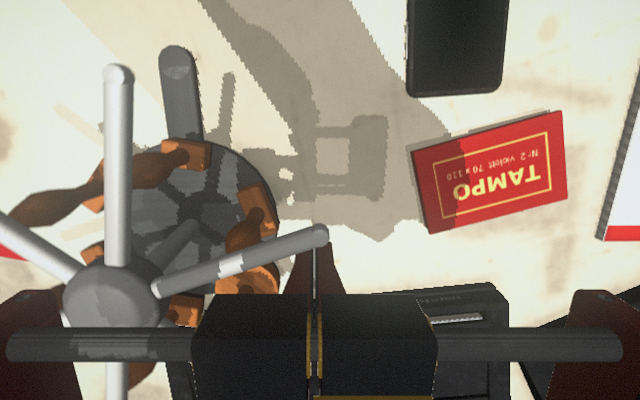

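```bash
python3 - <<'E'
from h import *
for q in [(322,235),(118,74)]:
    q=wz(*q,128);d=q[:2]-np.array([529.4,182.5]);print(q.round(1),np.hypot(*d),np.degrees(np.arctan2(d[1],d[0])))
E
```

```text
[518.  292.8 128. ] 110.86496237375798 95.92494854199414
[428.3 229.  128. ] 111.2441753149192 155.3147613092733
```

```bash
python3 -m creep '[[0,0,0,-0.08,0,0,1],[0,0,0,-0.16,0,0,1],[0,0,0,-0.24,0,0,1],[0,0,0,-0.32,-0.01,0,1],[0,0,0,-0.4,-0.02,0,1],[0,0,0,-0.48,-0.03,0,1],[0,0,0,-0.56,-0.05,0,1],[0,0,0,-0.64,-0.07,0,1],[0,0,0,-0.72,-0.09,0,1],[0,0,0,-0.8,-0.11,0,1]]'
python3 - <<'E'
from h import *
p,d=grab_frame("wrist");cv2.imwrite("pics/wrist4.png",p);print(get_obs()["eef_pos"])
E
```

```text
time_s: 4.5
eef_pos: [506.9, 278.6, 121.7]
orientation: [0.125, 0.992, 0.0, -0.0]
contact_force: [0.5, -0.7, 0.4]
gripper_width: 0.7
[506.3549081  278.49702875 121.65024695]
```

View pics/wrist4.png

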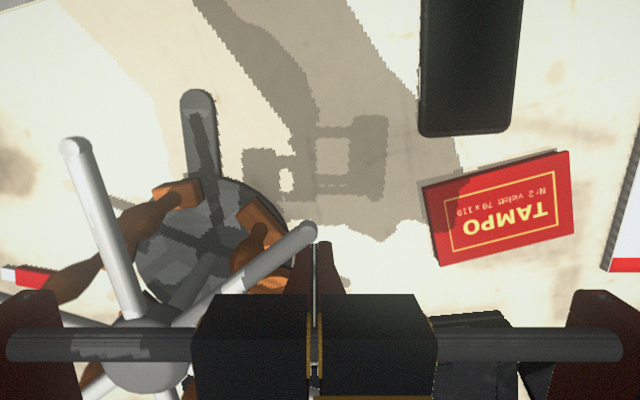

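```bash
cat >> h.py <<'E'
C=np.array([529.4,182.5])
def ang(*pts):
    for q in pts:
        q=wz(*q,128);d=q[:2]-C;print("arm",q.round(1),np.hypot(*d).round(1),np.degrees(np.arctan2(d[1],d[0])).round(1))
    d=np.array(get_obs()["eef_pos"][:2])-C;print("tcp r,ang",np.hypot(*d).round(1),np.degrees(np.arctan2(d[1],d[0])).round(1))
E
python3 - <<'E'
from h import *
ang((308,229),(76,147))
E
```

```text
arm [481.6 282.4 128. ] 110.8 115.6
arm [419.4 194.1 128. ] 110.6 174.0
tcp r,ang 98.7 103.5
```

```bash
python3 -m creep '[[0,0,0,-0.11,-0.01,0,1],[0,0,0,-0.22,-0.02,0,1],[0,0,0,-0.33,-0.04,0,1],[0,0,0,-0.43,-0.06,0,1],[0,0,0,-0.53,-0.1,0,1],[0,0,0,-0.63,-0.14,0,1],[0,0,0,-0.72,-0.19,0,1],[0,0,0,-0.81,-0.24,0,1],[0,0,0,-0.9,-0.3,0,1],[0,0,0,-0.99,-0.36,0,1]]'
python3 - <<'E'
from h import *
p,d=grab_frame("wrist");cv2.imwrite("pics/wrist5.png",p);print(get_obs()["eef_pos"]);ang()
E
```

```text
time_s: 5.55
eef_pos: [467.2, 264.0, 121.7]
orientation: [0.125, 0.992, 0.0, 0.0]
contact_force: [0.6, 0.6, -0.6]
gripper_width: 0.5
[466.67562723 263.6241992  121.61396135]
tcp r,ang 102.5 127.7
```

View pics/wrist5.png

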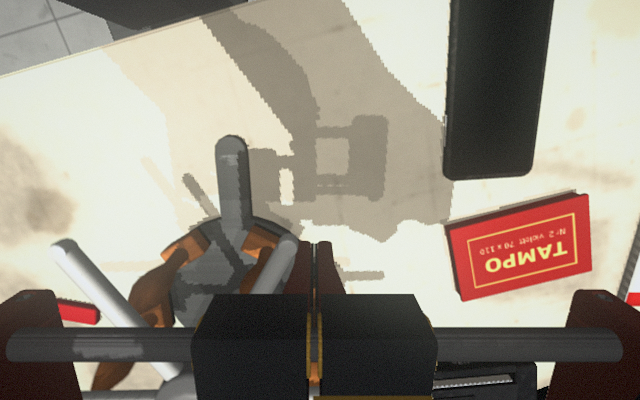

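```bash
python3 -m creep '[[0,0,0,-0.08,-0.07,0,1],[0,0,0,-0.17,-0.15,0,1],[0,0,0,-0.26,-0.24,0,1],[0,0,0,-0.34,-0.33,0,1],[0,0,0,-0.42,-0.42,0,1],[0,0,0,-0.49,-0.52,0,1],[0,0,0,-0.56,-0.62,0,1],[0,0,0,-0.63,-0.72,0,1],[0,0,0,-0.69,-0.82,0,1],[0,0,0,-0.75,-0.92,0,1]]'
python3 - <<'E'
from h import *
p,d=grab_frame("wrist");cv2.imwrite("pics/wrist6.png",p);p,d=grab_frame("scene");cv2.imwrite("pics/scene6.png",cv2.resize(p[120:280,180:420],None,fx=3,fy=3));print(get_obs()["eef_pos"]);ang()
E
```

```text
time_s: 6.6
eef_pos: [437.3, 227.1, 121.7]
orientation: [0.125, 0.992, 0.0, 0.0]
contact_force: [-0.2, 0.6, 0.0]
gripper_width: 0.9
[437.14838287 226.76008993 121.64987939]
tcp r,ang 102.3 154.4
```

View pics/wrist6.png

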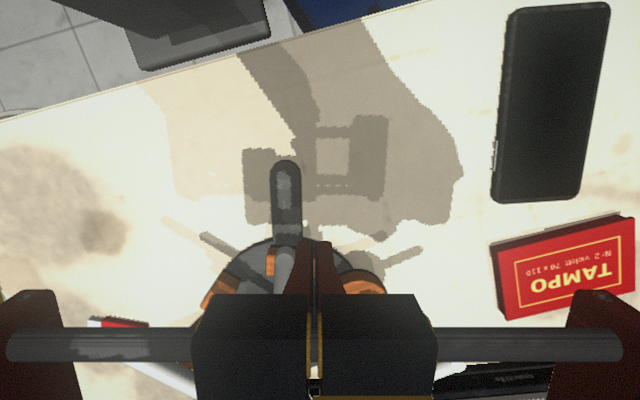

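View pics/scene6.png

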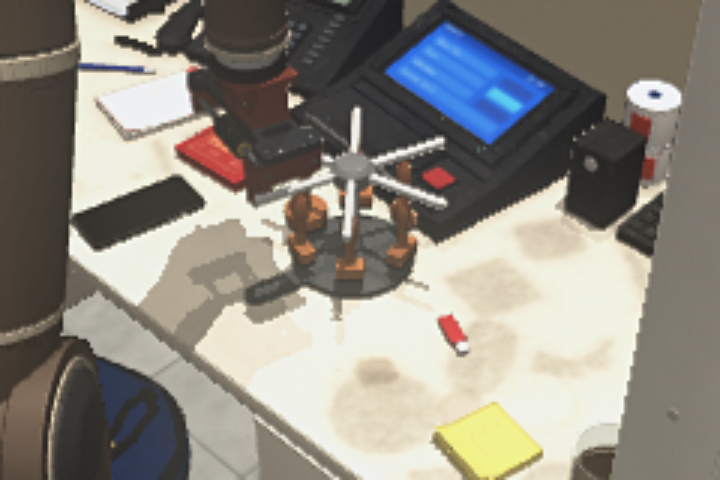

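```bash
python3 -m creep '[[0,0,0,-0.04,-0.1,0,1],[0,0,0,-0.08,-0.2,0,1],[0,0,0,-0.12,-0.3,0,1],[0,0,0,-0.16,-0.4,0,1],[0,0,0,-0.19,-0.5,0,1],[0,0,0,-0.21,-0.6,0,1],[0,0,0,-0.23,-0.7,0,1],[0,0,0,-0.25,-0.8,0,1],[0,0,0,-0.26,-0.9,0,1],[0,0,0,-0.26,-1.0,0,1]]'
python3 - <<'E'
from h import *
p,d=grab_frame("wrist");cv2.imwrite("pics/wrist7.png",p);print(get_obs()["eef_pos"]);ang()
E
```

```text
time_s: 7.7
eef_pos: [427.1, 187.1, 121.7]
orientation: [0.125, 0.992, 0.0, -0.0]
contact_force: [0.2, 1.0, 0.2]
gripper_width: 0.5
[427.07252069 186.41300925 121.64906531]
tcp r,ang 102.4 177.8
```

View pics/wrist7.png

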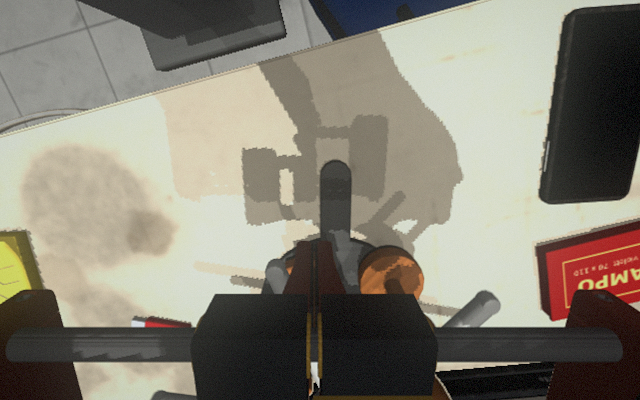

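```bash
python3 - <<'E'
from h import *
ang((279,267),(485,301))
E
python3 -m creep '[[0,0,0,0,-0.1,0,1],[0,0,0,0,-0.2,0,1],[0,0,0,0.01,-0.3,0,1],[0,0,0,0.02,-0.4,0,1],[0,0,0,0.03,-0.5,0,1],[0,0,0,0.04,-0.6,0,1],[0,0,0,0.06,-0.7,0,1],[0,0,0,0.08,-0.8,0,1],[0,0,0,0.1,-0.9,0,1],[0,0,0,0.12,-0.95,0,1]]'
python3 - <<'E'
from h import *
p,d=grab_frame("wrist");cv2.imwrite("pics/wrist8.png",p);print(get_obs()["eef_pos"]);ang()
E
```

```text
arm [418.  171.6 128. ] 111.9 -174.4
arm [462.2 267.1 128. ] 108.0 128.5
tcp r,ang 102.4 177.8
time_s: 8.75
eef_pos: [432.0, 149.0, 121.7]
orientation: [0.125, 0.992, -0.0, -0.0]
contact_force: [0.1, 1.8, -0.1]
gripper_width: 0.3
[432.05878124 148.76470666 121.64776639]
tcp r,ang 103.0 -160.9
```

View pics/wrist8.png

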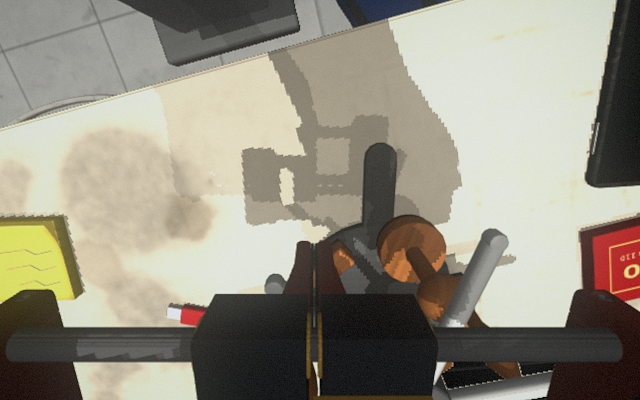

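```bash
python3 - <<'E'
from h import *
ang((493,238),(273,282))
q=wz(380,152,10);d=q[:2]-C;print("tongue",q,np.hypot(*d),np.degrees(np.arctan2(d[1],d[0])))
E
python3 -m creep '[[0,0,0,0.02,-0.05,0,1],[0,0,0,0.04,-0.1,0,1],[0,0,0,0.07,-0.16,0,1],[0,0,0,0.1,-0.22,0,1],[0,0,0,0.13,-0.29,0,1],[0,0,0,0.15,-0.34,0,1],[0,0,0,0.15,-0.34,0,1]]'
python3 - <<'E'
from h import *
p,d=grab_frame("wrist");cv2.imwrite("pics/wrist9.png",p);p,d=grab_frame("top");cv2.imwrite("pics/top9.png",p);cv2.imwrite("pics/top9z.png",cv2.resize(p[145:265,225:375],None,fx=5,fy=5,interpolation=cv2.INTER_CUBIC));print(get_obs()["eef_pos"]);ang()
E
```

```text
arm [433.5 236.5 128. ] 110.1 150.6
arm [430.2 128.7 128. ] 112.8 -151.5
tcp r,ang 103.0 -160.9
tongue [402.74956989 210.86664271  10.        ] 129.78828092782837 167.37547856605946
time_s: 9.5
eef_pos: [438.0, 135.4, 121.6]
orientation: [0.125, 0.992, -0.0, -0.0]
contact_force: [0.5, -0.8, 0.2]
gripper_width: 0.8
[437.8709781  135.63294979 121.60645161]
tcp r,ang 102.8 -152.9
```

View pics/wrist9.png

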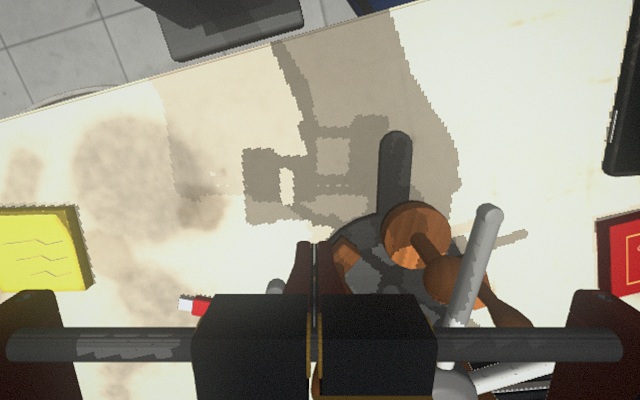

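View pics/top9z.png

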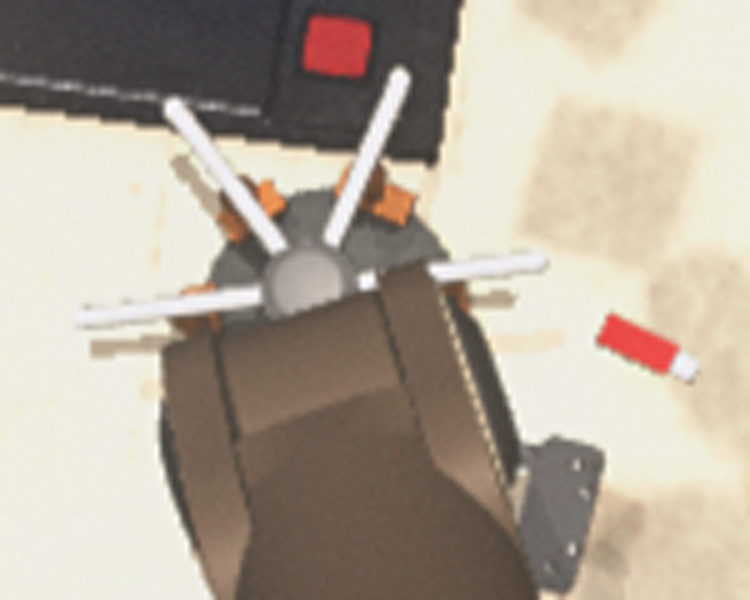

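```bash
cat >> h.py <<'E'
def topphase(D,p,c0=(530,180.8)):
    c=calibration("top");K=np.array(c["K"]);Rm=R.from_quat(c["attitude"]).as_matrix()
    uu,vv=np.meshgrid(np.arange(640),np.arange(400))
    P=np.stack([(uu-K[0,2])/K[0,0],-(vv-K[1,2])/K[1,1],-np.ones_like(D)],-1)@Rm.T
    e=np.array(c["eye"]);P=e+P*((130-e[2])/P[...,2])[...,None]
    x=P[...,0]-c0[0];y=P[...,1]-c0[1];r=np.hypot(x,y);a=np.degrees(np.arctan2(y,x))
    Z=D*0; e2=e+ (P-e)*(D/((e[2]-130)/1))[...,None]
    z=P[...,2]
    hi=(p.min(-1)>185)&(r>40)&(r<112)
    return a,r,hi,P
E
python3 - <<'E'
from h import *
z=lambda a,b:(225+(a-2)/5,145+(b-2)/5)
for nm,t in(("0",[(207,83),(435,95),(543,300),(413,497),(183,486),(80,279)]),("9",[(173,107),(400,77),(543,262),(82,318)])):
    for q in t:
        q=onz("top",*z(*q),130);d=q[:2]-np.array([530,180.8]);print(nm,np.hypot(*d).round(1),np.degrees(np.arctan2(d[1],d[0])).round(1), ((np.degrees(np.arctan2(d[1],d[0])))%60).round(1))
ang((487,213))
q=wz(393,145,10);d=q[:2]-C;print("tongue",q,np.hypot(*d),np.degrees(np.arctan2(d[1],d[0])))
E
```

```text
0 112.4 27.1 27.1
0 110.9 -32.1 27.9
0 111.1 -92.9 27.1
0 110.9 -153.4 26.6
0 111.0 147.9 27.9
0 110.4 87.6 27.6
9 111.0 37.4 37.4
9 111.1 -22.2 37.8
9 111.7 -83.5 36.5
9 109.8 97.4 37.4
arm [425.9 221.9 128. ] 110.7 159.2
tcp r,ang 102.8 -152.9
tongue [405.64101864 208.70825693  10.        ] 126.5035896653829 168.0432063341005
```

```bash
python3 -m creep '[[0,0,0,0.02,-0.04,0,1],[0,0,0,0.05,-0.1,0,1],[0,0,0,0.08,-0.16,0,1],[0,0,0,0.11,-0.22,0,1],[0,0,0,0.14,-0.27,0,1],[0,0,0,0.16,-0.31,0,1],[0,0,0,0.16,-0.31,0,1]]'
python3 - <<'E'
from h import *
p,d=grab_frame("wrist");cv2.imwrite("pics/wrist10.png",p);p,d=grab_frame("top");cv2.imwrite("pics/top10z.png",cv2.resize(p[145:265,225:375],None,fx=5,fy=5,interpolation=cv2.INTER_CUBIC));print(get_obs()["eef_pos"]);ang()
E
```

```text
time_s: 10.3
eef_pos: [444.4, 123.1, 121.6]
orientation: [0.125, 0.992, -0.0, 0.0]
contact_force: [0.5, 0.6, -0.3]
gripper_width: 0.9
[444.27772139 123.28458617 121.61820418]
tcp r,ang 103.7 -145.2
```

View pics/wrist10.png

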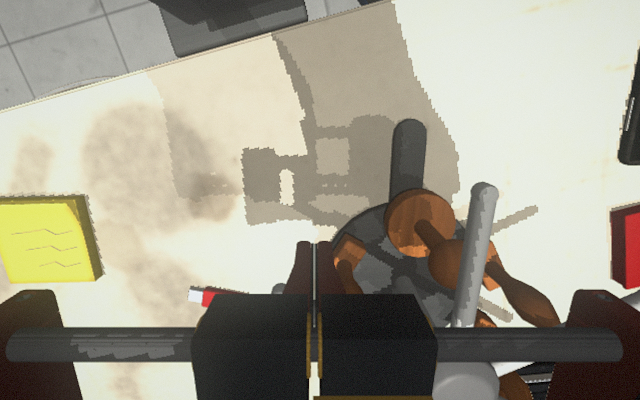

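View pics/top10z.png

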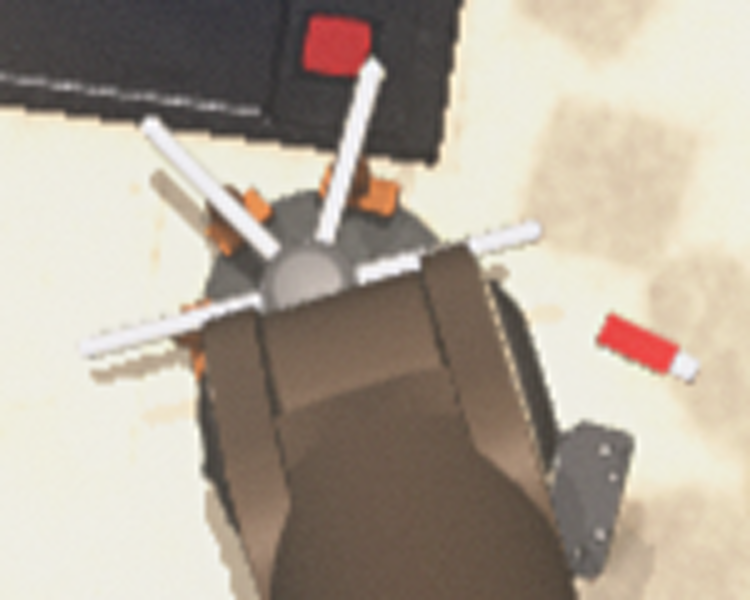

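```bash
python3 -m creep '[[0,0,0,-0.1,0.2,0,1],[0,0,0,-0.25,0.5,0,1],[0,0,0,-0.25,0.5,0.5,1],[0,0,0,-0.25,0.5,1.3,1],[0,0,0,-0.25,0.5,2.3,1],[0,0,0,-0.25,0.5,3.3,1],[0,0,0,-0.25,1.5,3.8,1],[0,0,0,-0.25,2.5,3.8,1],[0,0,0,-0.25,3.7,3.8,1],[0,0,0,-0.25,4.9,3.8,1]]'
python3 -m creep '[[0,0,0,-0.7,1.2,0,1],[0,0,0,-1.4,2.3,0,1],[0,0,0,-2,3.5,0,1],[0,0,0,-2,3.5,0,1]]'
python3 - <<'E'
from h import *
p,d=grab_frame("wrist");cv2.imwrite("pics/wrist11.png",p);p,d=grab_frame("top");np.save("pics/top11.npy",d);cv2.imwrite("pics/top11.png",p);cv2.imwrite("pics/top11z.png",cv2.resize(p[145:265,225:375],None,fx=5,fy=5,interpolation=cv2.INTER_CUBIC));print(get_obs()["eef_pos"],get_obs()["time_s"])
E
```

```text
time_s: 11.4
eef_pos: [433.6, 321.6, 274.1]
orientation: [0.125, 0.992, 0.0, 0.0]
contact_force: [0.9, -0.5, -0.1]
gripper_width: 0.4
time_s: 11.8
eef_pos: [348.6, 465.2, 273.1]
orientation: [0.121, 0.993, 0.001, -0.001]
contact_force: [-0.4, -0.4, 0.2]
gripper_width: 0.4
[351.82418387 461.6329188  273.03698612] 11.9
```

View pics/wrist11.png

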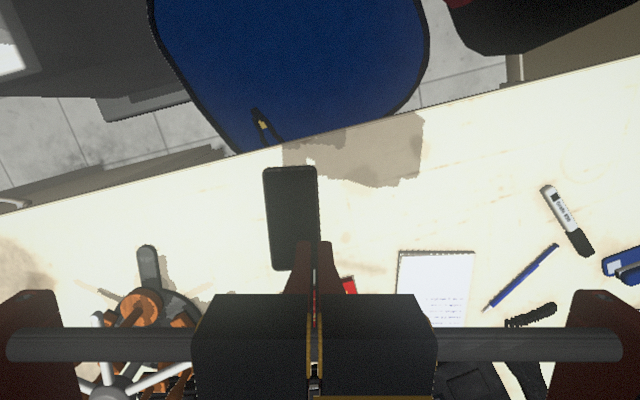

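View pics/top11z.png

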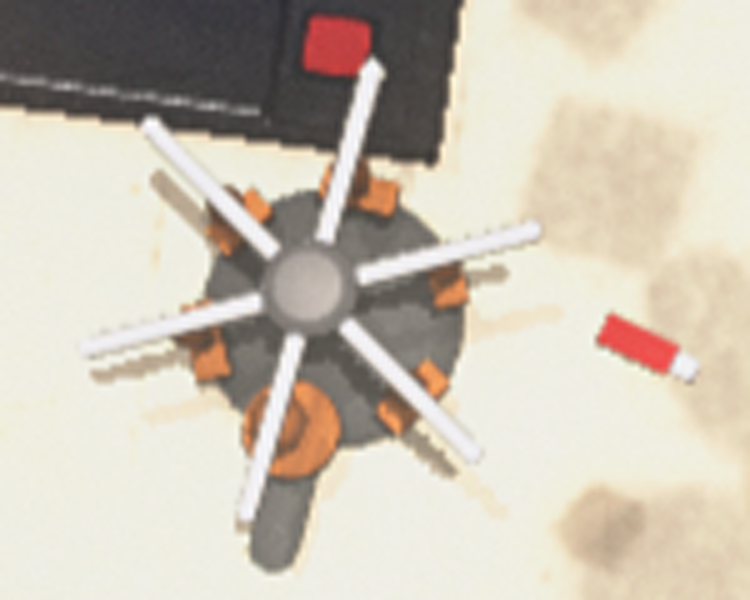

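```bash
cat >> h.py <<'E'
def analyse(p,D):
    c=calibration("top");K=np.array(c["K"]);Rm=R.from_quat(c["attitude"]).as_matrix();e=np.array(c["eye"])
    uu,vv=np.meshgrid(np.arange(640),np.arange(400))
    d=np.stack([(uu-K[0,2])/K[0,0],-(vv-K[1,2])/K[1,1],-np.ones(D.shape)],-1)@Rm.T
    P=e+d*D[...,None]
    on=lambda z:e+d*((z-e[2])/d[...,2])[...,None]
    A=on(130);C0=np.array([530,180.8])
    r=np.hypot(*(A[...,:2]-C0).transpose(2,0,1))
    m=(P[...,2]>115)&(P[...,2]<140)&(r>35)&(r<118)
    # arms: per-arm PCA
    a=np.degrees(np.arctan2(A[...,1]-C0[1],A[...,0]-C0[0]))
    ph=np.degrees(np.angle(np.exp(6j*np.radians(a[m])).mean()))/6
    res=[];tips=[]
    for k in range(6):
        t=(ph+60*k);dd=(a-t+180)%360-180
        q=A[...,:2][m&(abs(dd)<14)];mu=q.mean(0);w=np.linalg.svd(q-mu)[2][0]
        w*=np.sign(w@(mu-C0));an=np.degrees(np.arctan2(w[1],w[0]));res.append(round((an-t+180)%360-180,2));tips.append(mu)
    print("phase",round(ph%60,2),"line dev",res,"centre",np.mean(tips,0).round(1))
    T=on(10);g=p.max(-1).astype(int);sat=g-p.min(-1).astype(int)
    r=np.hypot(*(T[...,:2]-C0).transpose(2,0,1));a=np.degrees(np.arctan2(T[...,1]-C0[1],T[...,0]-C0[0]))
    m=(g<150)&(sat<35)&(r>80)&(r<145)&(abs(a-166)<14)
    q=T[...,:2][m];mu=q.mean(0);w=np.linalg.svd(q-mu)[2][0];w*=np.sign(w@(mu-C0))
    dc=mu-C0
    print("tongue n",m.sum(),"mean",mu.round(1),"axis",np.degrees(np.arctan2(w[1],w[0])).round(2),"from centre",np.degrees(np.arctan2(dc[1],dc[0])).round(2))
E
python3 - <<'E'
from h import *
for k in("0","11"): analyse(cv2.imread(f"pics/top{k}.png"),np.load(f"pics/top{k}.npy"))
p,d=cv2.imread("pics/top11.png"),0
cv2.imwrite("pics/t.png",cv2.resize(p[200:265,255:310],None,fx=10,fy=9.2,interpolation=cv2.INTER_CUBIC))
E
```

```text
phase 27.38 line dev [np.float64(0.18), np.float64(-0.36), np.float64(0.08), np.float64(-0.22), np.float64(0.02), np.float64(-0.33)] centre [528.9 180.5]
tongue n 183 mean [428.2 206.2] axis 165.82 from centre 165.98
phase 44.83 line dev [np.float64(0.06), np.float64(0.37), np.float64(-0.04), np.float64(-0.52), np.float64(0.19), np.float64(-0.08)] centre [529.4 180.9]
tongue n 175 mean [423.1 207.1] axis 161.04 from centre 166.2
```

View pics/t.png

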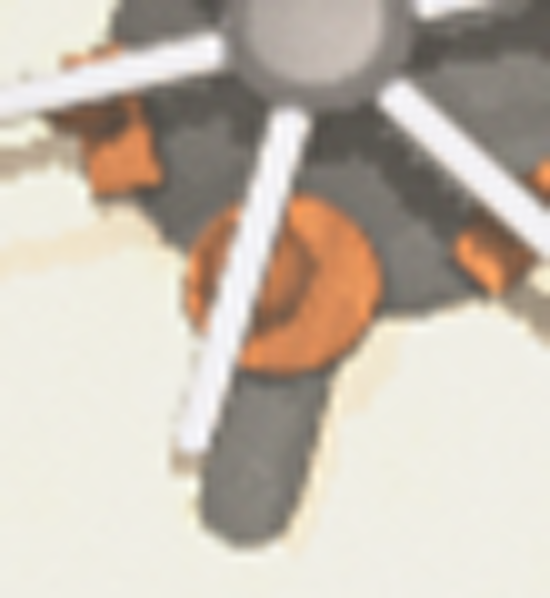

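```bash
python3 -m creep '[[0,0,0,0.3,-1.2,0,1],[0,0,0,0.6,-2.4,0,1],[0,0,0,0.9,-3.5,0,1],[0,0,0,1.2,-4.6,0,1],[0,0,0,1.5,-5.7,0,1],[0,0,0,1.7,-6.8,0,1],[0,0,0,1.95,-7.9,0,1],[0,0,0,1.95,-7.9,-0.3,1],[0,0,0,1.95,-7.9,-0.6,1],[0,0,0,1.95,-7.9,-0.6,1]]'
python3 - <<'E'
from h import *
s=get_obs();print(s["eef_pos"]);grab_frame("wrist");s=get_obs();print(((np.array([445.4,121.6,121.6])-s["eef_pos"])/40).round(3))
E
```

```text
time_s: 12.9
eef_pos: [431.1, 143.2, 248.0]
orientation: [0.125, 0.992, -0.001, -0.001]
contact_force: [-0.3, 0.3, -0.1]
gripper_width: 0.6
[431.09544064 143.16432591 248.00553056]
[ 0.349 -0.555 -3.178]
```

```bash
python3 -m creep '[[0,0,0,0,0,-0.6,1],[0,0,0,0,0,-1.2,1],[0,0,0,0,0,-1.8,1],[0,0,0,0,0,-2.4,1],[0,0,0,0,0,-2.9,1],[0,0,0,0,0,-3.17,1],[0,0,0,0,0,-3.17,1],[0,0,0,0,0,-3.17,1]]'
python3 - <<'E'
from h import *
s=get_obs();print(((np.array([445.4,121.6,121.6])-s["eef_pos"])/40).round(3));grab_frame("wrist");s=get_obs();print(((np.array([445.4,121.6,121.6])-s["eef_pos"])/40).round(3))
E
```

```text
time_s: 13.75
eef_pos: [432.6, 144.0, 123.3]
orientation: [0.125, 0.992, 0.0, 0.0]
contact_force: [-0.2, 0.4, 0.8]
gripper_width: 0.6
[ 0.32  -0.559 -0.044]
[ 0.313 -0.559 -0.052]
```

```bash
python3 -m creep '[[0,0,0,0.06,-0.1,-0.04,1],[0,0,0,0.12,-0.2,-0.04,1],[0,0,0,0.18,-0.3,-0.04,1],[0,0,0,0.23,-0.4,-0.04,1],[0,0,0,0.26,-0.46,-0.04,1],[0,0,0,0.28,-0.5,-0.04,1],[0,0,0,0.3,-0.53,-0.04,1],[0,0,0,0.31,-0.55,-0.04,1],[0,0,0,0.32,-0.56,-0.04,1],[0,0,0,0.32,-0.56,-0.04,1]]'
python3 - <<'E'
from h import *
p,D=grab_frame("top");s=get_obs();print(s["eef_pos"])
analyse(p,D);cv2.imwrite("pics/top12z.png",cv2.resize(p[145:265,225:375],None,fx=5,fy=5,interpolation=cv2.INTER_CUBIC))
z=0
E
```

```text
time_s: 14.8
eef_pos: [445.1, 121.2, 121.3]
orientation: [0.125, 0.992, 0.0, -0.0]
contact_force: [-0.4, 1.0, 0.6]
gripper_width: 0.4
[445.09675765 121.15312648 121.26346457]
phase 45.97 line dev [np.float64(-0.26), np.float64(-0.6), np.float64(1.22), np.float64(nan), np.float64(nan), np.float64(-1.22)] centre [nan nan]
tongue n 243 mean [416.  196.2] axis -179.48 from centre 172.33h.py:54: RuntimeWarning: Mean of empty slice.
  q=A[...,:2][m&(abs(dd)<14)];mu=q.mean(0);w=np.linalg.svd(q-mu)[2][0]
  ret = um.true_divide(
```

View pics/top12z.png

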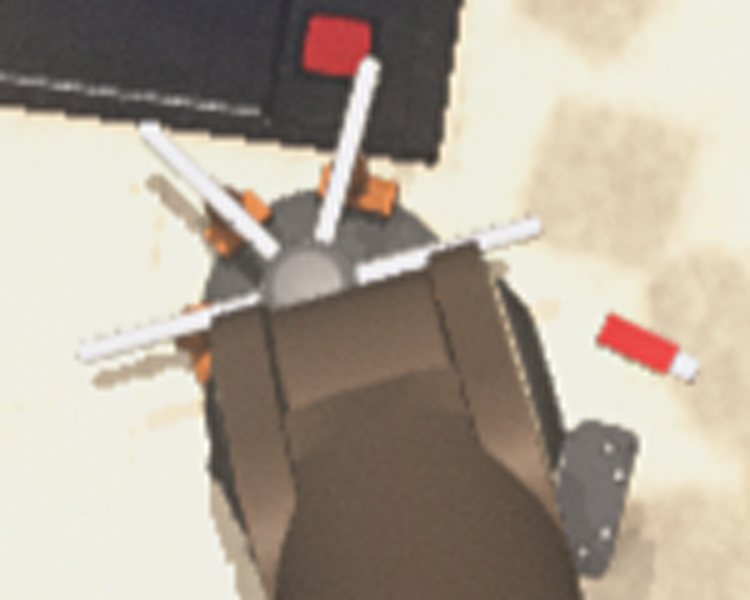

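Phase about 46.0°, against a tongue at about 165.9°. I'll withdraw and check.

```bash
python3 -m creep '[[0,0,0,-0.1,0.2,0,1],[0,0,0,-0.3,0.6,0,1],[0,0,0,-0.3,0.6,0.5,1],[0,0,0,-0.3,0.6,1.3,1],[0,0,0,-0.3,0.6,2.3,1],[0,0,0,-0.3,0.6,3.3,1],[0,0,0,-0.3,1.5,3.8,1],[0,0,0,-0.3,2.5,3.8,1],[0,0,0,-0.3,3.7,3.8,1],[0,0,0,-0.3,4.9,3.8,1]]'
python3 -m creep '[[0,0,0,-0.6,1,0,1],[0,0,0,-1.2,2,0,1],[0,0,0,-1.7,3,0,1],[0,0,0,-2,3.5,0,1],[0,0,0,-2,3.5,0,1],[0,0,0,-2,3.5,0,1],[0,0,0,-2,3.5,0,1]]'
python3 - <<'E'
from h import *
p,D=grab_frame("top");analyse(p,D);cv2.imwrite("pics/top13.png",p);cv2.imwrite("pics/top13z.png",cv2.resize(p[145:265,225:375],None,fx=5,fy=5,interpolation=cv2.INTER_CUBIC))
a=cv2.imread("pics/top0.png");df=cv2.absdiff(p,a).max(-1);print("diff notes/mug/usb",(df[225:275,380:490]>40).sum(),(df[205:225,343:368]>40).sum())
p2,_=grab_frame("scene");cv2.imwrite("pics/scene13.png",p2)
E
```

```text
time_s: 15.85
eef_pos: [432.5, 319.1, 273.8]
orientation: [0.125, 0.992, 0.0, 0.0]
contact_force: [0.9, -0.7, -0.8]
gripper_width: 0.5
time_s: 16.55
eef_pos: [354.0, 455.8, 273.2]
orientation: [0.126, 0.992, -0.0, 0.0]
contact_force: [0.3, 0.4, 0.2]
gripper_width: 0.4
phase 45.9 line dev [np.float64(-0.17), np.float64(-0.57), np.float64(-0.09), np.float64(-0.86), np.float64(-0.58), np.float64(-0.15)] centre [529.5 180.7]
tongue n 167 mean [422.6 206.7] axis 160.61 from centre 166.43
diff notes/mug/usb 0 0
```

View pics/top13z.png

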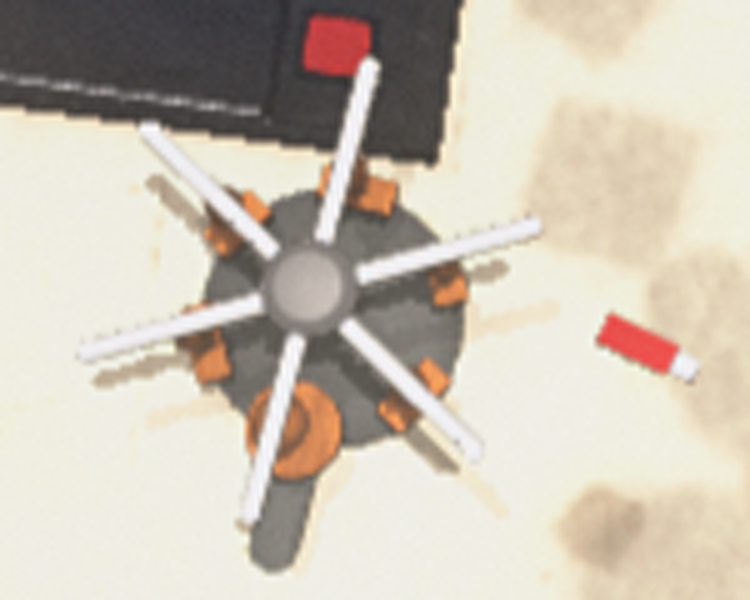

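View pics/scene13.png

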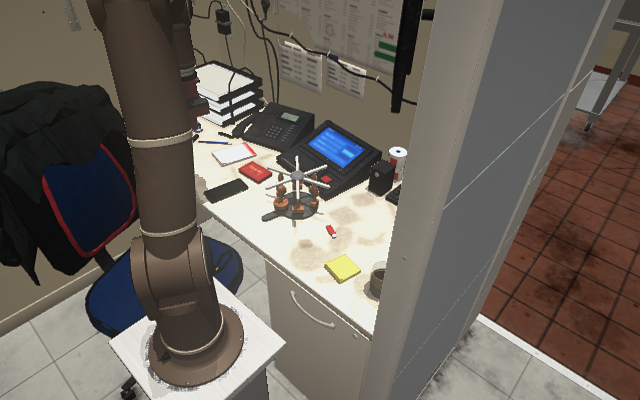

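```bash
python3 -c "
from bench import *
print(get_obs()['time_s'],finish_job())"
```

```text
the job is handed in; nothing more can be done
16.65 None
```

The round stamp now hangs over the tongue, and the job was handed in at 16.65 s. I turned the head counter-clockwise about 138.5° by pushing a neighbouring arm with the closed fingertips, at roughly 0.4 rad/s. A second push of about 1° corrected a small shortfall. The hand was then lifted away to the left.

**Final check (top camera):** the round stamp's arm lies at about 165.9°. The tongue lay at 165.8–166.0°, measured in the first picture before the arm moved.

**Disagreements:**
- In the last picture, the line fitted to the tongue itself gave 160.6°. I set that aside because the arm and stamp partly hide the tongue there; measured from the axis in the same picture, it lies at 166.4°.
- The wrist camera placed the axis about 4 mm from where the top camera did.

**Other checks:**
- **Carousel:** the centre of the head stayed within about 1 mm.
- **Contact force:** the readings stayed within the noise, under 2 N.
- **Bystanders:** the USB stick, sticky notes and mug showed no change between the first and last top pictures. I did not compare the phone and ink pad numerically, but they look in place in the scene picture.

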